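# Decking sample on the moisture meter

### The arm

A 6-joint arm with a two-finger parallel gripper is mounted at the origin on the work surface. World frame = base frame: x ahead of the robot, y to its left, z up, the work surface at z = 0. Lengths are in m, angles in degrees, forces in N, time in s.
With the tool pointing down it reaches from about 0.375 to 0.925 m from the base axis. Payload 5.7 kg.
Tool frame: the origin (TCP) lies on the mounting face of the last link; the fingertips stand ctrl.tcp_to_tips ahead of it and the grasp point (between the pads) lies 163 mm ahead of it (ctrl.tcp_to_tips is the distance from the TCP to the fingertips, in m); z points along the fingers, y is the line along which they close (so a half turn about z gives the same grasp; the last joint's range is limited). The gripper opens to 88 mm and grips with 3 to 60 N. Pads are 20 mm wide; open, the fingers measure 115 mm over their backs; the gripper's body (75 mm by 178 mm) begins 61 mm behind the grasp point.
Start: joints at [69.952, 20.558, 86.54, -0, 72.909, -6.595], TCP at [0.14, 0.584, 0.405] pointing down, gripper open.
Joint ranges: [-170.27, 170.27], [-57.76, 135], [12.27, 136.19], [-55.21, 235.2], [11.17, 155.16], [-170.74, 170.74]. Speed limits (degrees/s): [136.94, 136.94, 180, 180, 180, 180].

### API

Orientations are given as a 3x3 rotation matrix whose columns are the frame's x, y, z axes.
In Python, from station import ctrl gives the robot as it stands.
- The arm moves only by the shell command python3 -m inch 'ROWS' [OPENING] [FORCE]. ROWS is JSON, a list of rows, each a list of 6 numbers: the shift along the tool's x, y, z in mm, then the turn, a rotation vector about the tool's x, y, z in degrees. A call has exactly 5 rows; each row shifts and turns the commanded pose from where the row before left it, along the tool's axes as they then stand; what a row does not reach is not made up. A row lasts 1/10 s, in which the tool goes at most 50 mm and 8.59 degrees, less where a joint would pass 70% of its speed; a pose out of reach is approached as far as the arm can. A call with a gripper value outside its range is refused whole. OPENING is the closure, from -1 (fully open) to 1 (shut), set as the call begins (- or left out, the last holds). The fingers move at their own pace and stop on an object; FORCE is the grip in N (left out, the last holds). Time passes only in rows, so rows that do not move let the fingers close, or fill a call up. It gives the time, the measured TCP pose, the force, the opening and the grip force at its end, in the units of the state.
- ctrl.read_state(): the state, without advancing time (a new reading comes with each control period).
- ctrl.get_image(name): name is "scene" or "top"; returns a dict with "image" (384x512x3 uint8, blue, green, red), "vertical_fov" (degrees; the focal length in pixels is half the picture's height over the tangent of half this angle, whatever the lens; pixels are square), "cx", "cy" (the principal point, pixels), "T" (4x4, takes a point from camera to world coordinates). Camera axes: x right, y down, z forward; pixel columns grow to the right and rows downward; lengths in m; the calibration is good to about 2 mm. A picture is of the moment at which its call begins. There is no depth.
- ctrl.finish_job(): hands the job in; it is judged then, once.
Trained networks look in a picture, given as the dict that the camera call returned (one of the last four; its "shot" number tells which), for a name from the list of things; names that differ only in an ending like _2 or _b are one class to them, and where a whole thing is asked for, a point or a joint stands for the part that bears it (a point fixed in the world has none). Each returns a list of dicts, best first, with "p" (0 to 1); they miss things now and then, are a little off and sometimes report something else, mostly with a low value. They report only what shows in the picture. A call takes as long as a camera call. They do not tell look-alikes from the thing itself.
- ctrl.trace(picture, thing): "pixels" (384x512 bool, what is visible of it) and "uv" ([column, row] in pixels, amid what is visible of it).
The state is a dict: "time": time; "q": joint angles; "joint_vel": joint speeds; "tau": joint torques, N m; "position": TCP position; "ee_rot": TCP orientation; "contact_force": force on the tool from outside, world axes, zero at the start; "torque": the same for the moment, N m; "width": finger opening in m; "grasp_force": force on a finger pad.
Only numpy, scipy, OpenCV 4.12 (cv2) and the standard library are available. Lean on these libraries where they do the work, as an engineer would, in place of code of your own. Each camera call takes 0.05 s, during which the arm holds its last target. There are 200 camera calls.

### The job

Get this decking sample ready for a moisture reading: turn it over so that its smooth brown face lies flat on the meter's steel sensor plate, centred on the plate and lying lengthwise along it, and turn the meter's selector to the blue mark. Put the sample down gently, never letting it drop or slap over, and leave the other things on the bench where they are.

Things in the scene. Friction and masses are not known exactly. Their poses are not given: they have to be found in the camera images.
- sample: flat decking board offcut, 56 mm wide (its x), 110 mm long (its y), 24 mm thick (its z), 0.12 to 0.25 kg, rigid. Its +z face is smooth and brown; the rest is near-black, the -z face ribbed lengthwise. Origin: centre of the ribbed face. Starts flat on the bench, ribbed face down (z up). It can stand by itself on a 56 x 24 mm end.
- smooth_face (a point): centre of the sample's smooth brown face; axes as the sample's
- meter: bench moisture meter, fixed: a flat slab 170 mm (its x) by 300 mm (its y), 30 mm high, grey with a black top. Origin: centre of its underside, on the bench; z up. On its +y half stands the sensor block, on its -y half the selector dial.
- plate (a point): centre of the steel top of the sensor block, 44 mm above the bench; axes as the meter's. The block is 36 mm wide (meter x), 80 mm long (meter y) and stands 14 mm above the slab; it is smaller than the sample, which overhangs it all round. Lies 75 mm to +y of the meter's middle.
- selector (a joint): knob angle in rad, growing clockwise seen from above. Sprung detents at -0.72, 0 (off, white tick on the panel; starts there), 0.72 and 1.44; stops at -0.80 and 1.52. Let go between two positions it snaps to the nearer one; turning takes up to about 0.15 N m. The coloured marks lie at the three positions other than off, in any order.
- knob_grip (a point): on the knob's vertical axis at the height to grip, 60 mm above the bench. Knob: black bar 68 mm long, 18 mm thick, top 72 mm above the bench, on a round grey skirt of radius 40 mm, top 38 mm above the bench. x axis: along the bar to the pointer end. 160 mm to -y of the sensor plate's centre (meter axes).
- pointer (a point): tip of the knob's white pointer line, on the skirt's rim, 40 mm from the knob's axis
- mark_blue: blue dot, 20 mm across, fixed flat on the meter's panel, 52 mm from the knob's axis; origin at its centre. The knob is set to it when the pointer points at it.
- mark_yellow: yellow dot, the same size, at another selector position
- mark_green: green dot, the same size, at another selector position
- clip_bin: black open parts bin with clips, 150 x 100 x 70 mm high, loose, to be left alone; origin at the centre of its underside
- screw_carton: red and white carton, 90 x 120 x 60 mm high, loose, to be left alone; origin at the centre of its underside
- screwdriver: screwdriver 180 mm long lying on the bench along its x, to be left alone; origin near its middle
- tape_measure: yellow tape measure, 65 x 65 x 35 mm high, loose, to be left alone; origin at the centre of its underside
Not all that is in view belongs to the job. There is more than one size of the sample; the job needs the smallest.

How it is judged (in metres and radians):
At the end, for the whole second after the job is handed in: Sample still, smooth face down (within 0.1 rad) on the plate (within 4 mm), centred within 14 mm across and 18 mm along, its length within 0.2 rad of the plate's; knob at rest, pointer tip within 14.5 mm of the blue dot's centre (about 10 degrees) (angle between sample's own z axis and vertical above 3.04 rad and x of smooth_face in the frame of plate between -0.014 and 0.014 m and y of smooth_face in the frame of plate between -0.018 and 0.018 m and z of smooth_face in the frame of plate between -0.004 and 0.004 m and angle between the y axis of sample and the y axis of meter, either way round below 0.2 rad and linear speed of sample below 0.02 m/s and horizontal distance between pointer and mark_blue below 0.0145 m and velocity of joint selector between -0.1 and 0.1 rad/s); the robot touches nothing.
It fails at once if the clip bin is moved by more than 25 mm (distance of clip_bin from where it was at the start of the episode above 0.025 m).
It fails at once if the screw carton is moved by more than 25 mm (distance of screw_carton from where it was at the start of the episode above 0.025 m).
It fails at once if the screwdriver is moved by more than 25 mm (distance of screwdriver from where it was at the start of the episode above 0.025 m).
It fails at once if the tape measure is moved by more than 25 mm (distance of tape_measure from where it was at the start of the episode above 0.025 m).
It fails at once if the sample drops or slaps over: it moves faster than 0.5 m/s while the fingers do not hold it (linear speed of sample above 0.5 m/s and contact force between the fingers and sample below 0.2 N).
It also fails if it takes over 67 s, if anything falls off the work surface, if the arm or the gripper's body presses on something with over 40 N, if the wrist force passes 120 N, or if a joint passes its speed limit or range.

## Working session

There is one attempt and no reset: what is moved stays moved. The work goes in short steps, Python scripts to look and compute and a shell command to move; the robot and the scene stay as the last step left them, time stands still between calls to the robot, and variables do not carry over. Pictures are saved under pics/ and viewed, at most 10 in all, crops included, and the job is handed in when it is done.

```bash
ls; mkdir -p pics
cat > h.py <<'E'
import numpy as np, cv2
from station import ctrl
def ray(p,uv):
    f=p["image"].shape[0]/2/np.tan(np.radians(p["vertical_fov"])/2)
    d=np.array([(uv[0]-p["cx"])/f,(uv[1]-p["cy"])/f,1.]); T=np.array(p["T"])
    return T[:3,3],T[:3,:3]@d
def at(p,uv,z):
    o,d=ray(p,uv); return o+d*(z-o[2])/d[2]
def proj(p,X):
    f=p["image"].shape[0]/2/np.tan(np.radians(p["vertical_fov"])/2); T=np.array(p["T"])
    c=T[:3,:3].T@(np.array(X)-T[:3,3]); return np.array([p["cx"]+f*c[0]/c[2],p["cy"]+f*c[1]/c[2]])
E
python3 - <<'E'
from h import *
for n in("scene","top"):
    p=ctrl.get_image(n); cv2.imwrite(f"pics/{n}0.png",cv2.resize(p["image"],(800,600)))
    print(n,p["vertical_fov"],p["cx"],p["cy"],np.round(p["T"],3).tolist(),[k for k in p])
    for t in("sample","meter","selector","mark_blue","mark_green","mark_yellow","clip_bin","screw_carton","screwdriver","tape_measure"):
        print(t,[(round(r["p"],2),np.round(r["uv"]).tolist(),int(r["pixels"].sum())) for r in ctrl.trace(p,t)])
s=ctrl.read_state(); print(s["time"],s["position"],np.round(s["ee_rot"],3).tolist(),s["width"],ctrl.tcp_to_tips)
E
```

```text
pics
scene 44.64852083903049 251.70832402928988 198.1044904270183 [[-0.143, 0.811, -0.568, 1.332], [0.99, 0.119, -0.079, 0.191], [0.003, -0.573, -0.819, 1.218], [0.0, 0.0, 0.0, 1.0]] ['image', 'vertical_fov', 'cx', 'cy', 'T', 'shot']
sample [(0.96, [304.0, 202.0], 677), (0.95, [387.0, 194.0], 1086), (0.89, [342.0, 254.0], 1467)]
meter [(0.8, [186.0, 209.0], 4799)]
selector [(0.81, [156.0, 205.0], 492), (0.16, [261.0, 272.0], 2065)]
mark_blue []
mark_green []
mark_yellow [(0.56, [184.0, 209.0], 4650), (0.51, [155.0, 203.0], 468)]
clip_bin [(0.88, [264.0, 274.0], 2030)]
screw_carton []
screwdriver [(0.54, [224.0, 161.0], 231), (0.53, [303.0, 205.0], 712)]
tape_measure [(0.7, [151.0, 146.0], 391)]
top 49.484925885111394 264.00478537684137 192.28495090742285 [[0.022, -0.981, 0.194, 0.338], [-1.0, -0.017, 0.024, 0.055], [-0.02, -0.195, -0.981, 1.16], [0.0, 0.0, 0.0, 1.0]] ['image', 'vertical_fov', 'cx', 'cy', 'T', 'shot']
sample [(0.82, [116.0, 239.0], 1722), (0.67, [167.0, 159.0], 1464)]
meter [(0.64, [341.0, 197.0], 6550)]
selector [(0.75, [369.0, 189.0], 648), (0.55, [339.0, 196.0], 6508)]
mark_blue []
mark_green [(0.38, [358.0, 200.0], 22), (0.18, [371.0, 189.0], 679)]
mark_yellow [(0.55, [368.0, 202.0], 30)]
clip_bin [(0.81, [244.0, 126.0], 2219)]
screw_carton [(0.67, [184.0, 280.0], 1751)]
screwdriver [(0.96, [306.0, 267.0], 351), (0.65, [182.0, 279.0], 1768), (0.32, [373.0, 188.0], 697)]
tape_measure [(0.66, [402.0, 281.0], 731)]
1.1 [0.13959868 0.58353533 0.40463562] [[-0.973, 0.233, -0.0], [0.233, 0.973, -0.0], [0.0, -0.0, -1.0]] 0.08778085754897082 0.182
```

View pics/scene0.png

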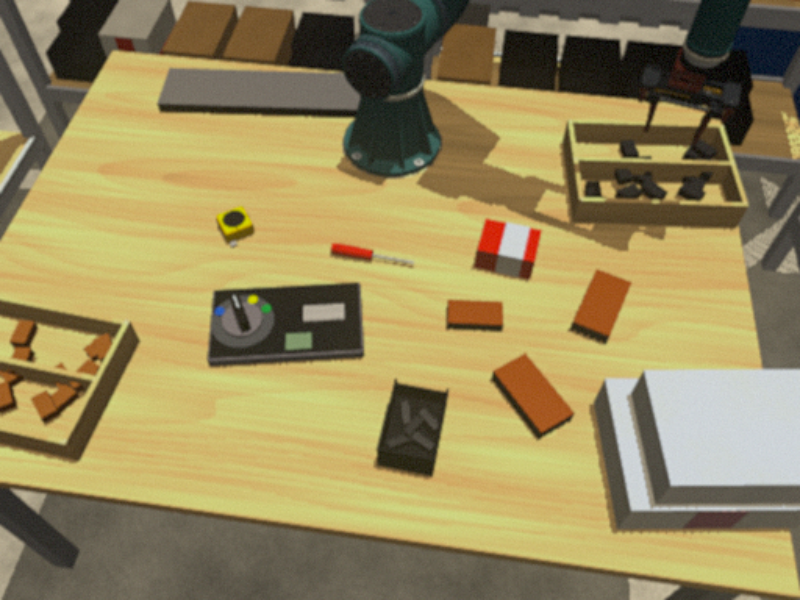

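View pics/top0.png

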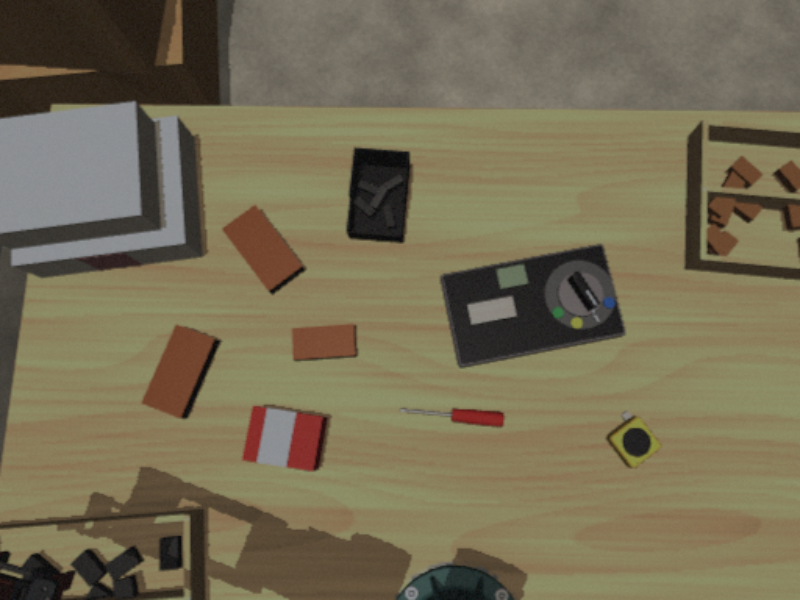

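Scene view (800x600): three brown boards at (475,315), (601,305) and (532,395). Top view: the same boards at (324,342), (180,371) and (263,250). The smallest, (324,342) top / (475,315) scene, should be the 56x110 one. The meter shows the plate (beige, 492,310 top), the knob at (583,290), and blue (609,302), yellow (576,322) and green (558,312) dots. I'll measure sizes and confirm on a crop.

```bash
cat > m.py <<'E'
from h import *
from scipy.optimize import least_squares
for n in("top","scene"):
    p=ctrl.get_image(n); I=p["image"]; hsv=cv2.cvtColor(I,cv2.COLOR_BGR2HSV)
    cv2.imwrite(f"pics/{n}1.png",cv2.resize(I[130:310,130:430] if n=="top" else I[170:270,120:400],None,fx=2.6,fy=2.6,interpolation=2))
    br=((hsv[...,0]<14)&(hsv[...,1]>130)&(hsv[...,2]>70)).astype(np.uint8)
    cs=cv2.findContours(br,0,1)[0]
    for c in cs:
        if cv2.contourArea(c)<200: continue
        pts=np.array([at(p,q,.024)[:2] for q in c[:,0]]).astype(np.float32)
        r=cv2.minAreaRect(pts); print(n,"brown",np.round(c[:,0].mean(0)),"c",np.round(r[0],4),"size",np.round(r[1],3),"ang",round(r[2],1))
    for nm,lo,hi in(("blue",100,130),("green",45,85),("yellow",22,34)):
        m=((hsv[...,0]>=lo)&(hsv[...,0]<=hi)&(hsv[...,1]>120)&(hsv[...,2]>60)).astype(np.uint8)
        k,_,st,ce=cv2.connectedComponentsWithStats(m)
        for i in range(1,k):
            if 8<st[i,4]<120: print(n,nm,st[i,4],np.round(ce[i],1),np.round(at(p,ce[i],.030),4))
    pl=((hsv[...,1]<70)&(hsv[...,2]>110)).astype(np.uint8)
    for c in cv2.findContours(pl,0,1)[0]:
        if cv2.contourArea(c)<120: continue
        pts=np.array([at(p,q,.044)[:2] for q in c[:,0]]).astype(np.float32)
        r=cv2.minAreaRect(pts); print(n,"plate?",np.round(c[:,0].mean(0)),"c",np.round(r[0],4),"size",np.round(r[1],3),"ang",round(r[2],1))
    for nm in("meter","selector","clip_bin","screw_carton","tape_measure","screwdriver"):
        t=ctrl.trace(p,nm)
        if t:
            c=max(cv2.findContours(t[0]["pixels"].astype(np.uint8),0,1)[0],key=cv2.contourArea)
            z=dict(meter=.03,selector=.038,clip_bin=.07,screw_carton=.06,tape_measure=.035,screwdriver=.015)[nm]
            r=cv2.minAreaRect(np.array([at(p,q,z)[:2] for q in c[:,0]]).astype(np.float32)); print(n,nm,t[0]["p"],np.round(r[0],4),np.round(r[1],3),round(r[2],1))
E
python3 m.py
```

```text
top brown [195. 282.] c [0.3144 0.2626] size [0.046 0.093] ang 82.4
top brown [306. 267.] c [ 0.3615 -0.032 ] size [0.089 0.024] ang 86.5
top brown [162. 278.] c [0.3256 0.3512] size [0.023 0.092] ang 82.4
top brown [207. 218.] c [0.4865 0.2387] size [0.055 0.109] ang 5.5
top brown [114. 237.] c [0.4314 0.4922] size [0.075 0.147] ang 70.9
top brown [168. 158.] c [0.658 0.36 ] size [0.148 0.075] ang 39.4
top brown [468. 134.] c [ 0.7363 -0.4948] size [0.089 0.05 ] ang 82.1
top blue 42 [389.4 193.2] [ 0.5649 -0.2613  0.03  ]
top green 30 [356.5 199.6] [ 0.5455 -0.171   0.03  ]
top yellow 36 [368.7 206.4] [ 0.5272 -0.2038  0.03  ]
top plate? [177. 281.] c [0.3176 0.305 ] size [0.058 0.098] ang 82.6
top plate? [314. 198.] c [ 0.5448 -0.0546] size [0.035 0.078] ang 11.8
top plate? [327. 176.] c [ 0.6065 -0.0899] size [0.031 0.045] ang 11.5
top plate? [ 80. 136.] c [0.7592 0.6672] size [0.253 0.313] ang 8.6
top plate? [ 44. 107.] c [0.8037 0.7224] size [0.229 0.256] ang 8.6
top plate? [338.  34.] c [ 1.0346 -0.0946] size [0.229 1.072] ang 0.4
top meter 0.81 [ 0.5586 -0.1268] [0.174 0.302] 
[... 14816 characters left out ...]
scene plate? [12. 45.] c [-0.0852 -0.9757] size [0.471 0.035] ang 39.3
scene plate? [369.  20.] c [-0.4237  0.4614] size [0.199 0.531] ang 1.7
scene plate? [184.   4.] c [-0.4006 -0.3709] size [0.152 0.465] ang 8.5
scene plate? [85. 11.] c [-0.3388 -0.7596] size [0.178 0.133] ang 0.3
scene plate? [27. 17.] c [-0.2599 -0.9492] size [0.369 0.134] ang 37.6
scene meter 0.57 [ 0.572  -0.1274] [0.18  0.298] 12.7
scene selector 0.9 [ 0.5805 -0.2119] [0.081 0.082] 77.4
scene clip_bin 0.76 [0.777  0.1483] [0.106 0.164] 85.8
scene screw_carton 0.88 [0.3437 0.288 ] [0.12  0.138] 82.3
scene tape_measure 0.88 [ 0.346  -0.2881] [0.107 0.069] 35.4
scene screwdriver 0.59 [ 0.3635 -0.0342] [0.097 0.031] 86.4
```

View pics/top1.png

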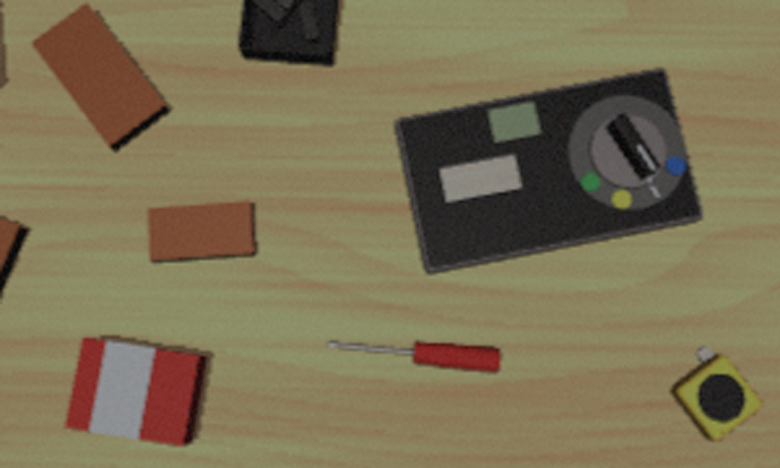

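```bash
cat > plan.py <<'E'
# usage: plan.py gx gy gz yaw tilt n : grasp point, tool-y heading (deg), tilt (deg, + = fingers lean to tool -x side), n rows
import sys; from h import *
from scipy.spatial.transform import Rotation as R
def rot(yaw,tilt):
    c,s=np.cos(np.radians(yaw)),np.sin(np.radians(yaw)); y=np.array([c,s,0]); z=np.array([0,0,-1.]); x=np.cross(y,z)
    return np.c_[x,y,z]@R.from_euler("y",-tilt,degrees=True).as_matrix()
s=ctrl.read_state(); P=np.array(s["position"]); M=np.array(s["ee_rot"])
print("t",s["time"],"grasp pt",np.round(P+.163*M[:,2],4),"zdir",np.round(M[:,2],3),"yaw",np.round(np.degrees(np.arctan2(M[1,1],M[0,1])),2),"q",np.round(s["q"],1),"w",round(s["width"],4),"F",np.round(s["contact_force"],1),"g",round(s["grasp_force"],1))
if len(sys.argv)>1:
    gx,gy,gz,yaw,tilt=map(float,sys.argv[1:6]); n=int(sys.argv[6]); T=rot(yaw,tilt)
    p=M.T@(np.array([gx,gy,gz])-.163*T[:,2]-P); w=R.from_matrix(M.T@T).as_rotvec()/n
    A=sum(R.from_rotvec(k*w).as_matrix() for k in range(n))
    print("row x",n,":",np.round(np.r_[np.linalg.solve(A,p)*1000,np.degrees(w)],2).tolist(),"| pure shift total",np.round(p*1000,1))
E
python3 plan.py .488 .2375 .12 5.3 -35 15
```

```text
t 1.8 grasp pt [0.1396 0.5835 0.2416] zdir [-0. -0. -1.] yaw 76.55 q [70.  20.6 86.5 -0.  72.9 -6.6] w 0.0879 F [-0.1 -0.2  0.6] g 0.0
row x 15 : [-41.85, -4.33, -1.86, -1.45, 2.02, 4.59] | pure shift total [-449.4 -344.   151.2]
```

The crop shows the smallest board at (202,232), measured 55x109 mm, so it is the sample. The knob's white pointer is at the tick (655,187), with blue at (676,166), one step counter-clockwise (-0.72). Moving above the sample.

```bash
A='[[-42,-4,-2,-1.5,2,4.6],[-42,-4,-2,-1.5,2,4.6],[-42,-4,-2,-1.5,2,4.6],[-42,-4,-2,-1.5,2,4.6],[-42,-4,-2,-1.5,2,4.6]]' ; unset A
python3 -m inch '[[-42,-4,-2,-1.5,2,4.6],[-42,-4,-2,-1.5,2,4.6],[-42,-4,-2,-1.5,2,4.6],[-42,-4,-2,-1.5,2,4.6],[-42,-4,-2,-1.5,2,4.6]]' -1 40
python3 plan.py .488 .2375 .12 5.3 -35 10
```

```text
time: 2.3
position: [0.326, 0.4844, 0.3983]
ee_rot: [[-0.792, 0.603, -0.101], [0.579, 0.792, 0.192], [0.196, 0.094, -0.976]]
contact_force: [0.4, -0.0, -0.0]
width: 0.0877
grasp_force: 0.0
t 2.3 grasp pt [0.3096 0.5157 0.2392] zdir [-0.101  0.192 -0.976] yaw 52.75 q [ 45.2  18.3  91.8  13.   66.7 -12.9] w 0.0877 F [ 0.4 -0.  -0. ] g 0.0
row x 10 : [-41.78, -4.56, -1.77, -1.41, 2.0, 4.58] | pure shift total [-360.2 -180.1   58.8]
```

```bash
python3 -m inch '[[-42,-4.5,-2,-1.4,2,4.6],[-42,-4.5,-2,-1.4,2,4.6],[-42,-4.5,-2,-1.4,2,4.6],[-42,-4.5,-2,-1.4,2,4.6],[-42,-4.5,-2,-1.4,2,4.6]]' >/dev/null
python3 -m inch '[[-42,-4.5,-2,-1.4,2,4.6],[-42,-4.5,-2,-1.4,2,4.6],[-42,-4.5,-2,-1.4,2,4.6],[-42,-4.5,-2,-1.4,2,4.6],[-42,-4.5,-2,-1.4,2,4.6]]' | tail -1
python3 plan.py .488 .2375 .026 5.3 -35 5
```

```text
grasp_force: 0.0
t 3.3 grasp pt [0.4901 0.2338 0.1214] zdir [-0.052  0.569 -0.821] yaw 5.14 q [ -4.7  27.6 108.2  41.2  58.6 -36.4] w 0.0877 F [ 0.3  0.  -0.3] g 0.0
row x 5 : [-10.37, -0.3, 16.09, 0.01, 0.04, -0.03] | pure shift total [-51.8  -1.5  80.5]
```

```bash
python3 plan.py .488 .2375 .07 5.3 -53 5
```

```text
t 3.3 grasp pt [0.4901 0.2338 0.1214] zdir [-0.052  0.569 -0.821] yaw 5.14 q [ -4.7  27.6 108.2  41.2  58.6 -36.4] w 0.0877 F [ 0.3  0.  -0.3] g 0.0
row x 5 : [-16.67, -0.29, 8.51, 0.02, 3.64, -0.03] | pure shift total [-77.   -1.4  52.5]
```

```bash
python3 -m inch '[[-16.7,-0.3,8.5,0,3.6,0],[-16.7,-0.3,8.5,0,3.6,0],[-16.7,-0.3,8.5,0,3.6,0],[-16.7,-0.3,8.5,0,3.6,0],[-16.7,-0.3,8.5,0,3.6,0]]' |tail -1
python3 plan.py .488 .2375 .022 5.3 -53 5
```

```text
grasp_force: 0.0
t 3.8 grasp pt [0.4874 0.238  0.0694] zdir [-0.074  0.794 -0.603] yaw 5.3 q [-13.2  41.6 110.2  56.1  65.7 -60.5] w 0.0873 F [-1.1 -0.6  0.2] g 0.0
row x 5 : [-7.7, 0.1, 5.63, -0.0, 0.02, -0.0] | pure shift total [-38.5   0.5  28.2]
```

Descend, then grip, then lift a little.

```bash
python3 -m inch '[[-7.7,0.1,5.6,0,0,0],[-7.7,0.1,5.6,0,0,0],[-7.7,0.1,5.6,0,0,0],[-7.7,0.1,5.6,0,0,0],[-7.7,0.1,5.6,0,0,0]]'|tail -3
python3 -m inch '[[0,0,0,0,0,0],[0,0,0,0,0,0],[0,0,0,0,0,0],[0,0,0,0,0,0],[0,0,0,0,0,0]]' 1 45 |tail -3
python3 -m inch '[[0,0,0,0,0,0],[0,0,0,0,0,0],[0,0,0,0,0,0],[0,0,0,0,0,0],[0,0,0,0,0,0]]' |tail -3
python3 plan.py .488 .2375 .13 5.3 -53 10
```

```text
contact_force: [0.1, -0.6, -0.4]
width: 0.0875
grasp_force: 0.0
contact_force: [-0.4, -0.5, 0.4]
width: 0.0557
grasp_force: 45.0
contact_force: [0.3, -2.7, 5.1]
width: 0.0558
grasp_force: 45.0
t 5.3 grasp pt [0.4872 0.2375 0.0225] zdir [-0.075  0.793 -0.604] yaw 5.34 q [-13.2  46.8 110.1  58.1  62.8 -65.2] w 0.0558 F [ 0.3 -2.7  5.1] g 45.0
row x 10 : [8.51, 0.04, -6.49, -0.01, 0.02, -0.01] | pure shift total [ 85.    0.3 -65. ]
```

```bash
python3 -m inch '[[8.5,0,-6.5,0,0,0],[8.5,0,-6.5,0,0,0],[8.5,0,-6.5,0,0,0],[8.5,0,-6.5,0,0,0],[8.5,0,-6.5,0,0,0]]' |tail -3
python3 -m inch '[[8.5,0,-6.5,0,0,0],[8.5,0,-6.5,0,0,0],[8.5,0,-6.5,0,0,0],[8.5,0,-6.5,0,0,0],[8.5,0,-6.5,0,0,0]]' |tail -3
python3 plan.py .51 .24 .12 5.3 37 15
```

```text
contact_force: [0.4, 0.3, -0.5]
width: 0.0561
grasp_force: 45.0
contact_force: [0.3, 0.2, -2.4]
width: 0.0556
grasp_force: 45.0
t 6.3 grasp pt [0.4873 0.2372 0.1301] zdir [-0.076  0.793 -0.605] yaw 5.35 q [-13.2  35.  109.3  53.4  70.  -53.8] w 0.0556 F [ 0.3  0.2 -2.4] g 45.0
row x 15 : [16.91, 1.5, 1.63, -0.01, -5.99, 0.0] | pure shift total [155.4  22.7 169. ]
```

```bash
python3 -m inch '[[16.9,1.5,1.6,0,-6,0],[16.9,1.5,1.6,0,-6,0],[16.9,1.5,1.6,0,-6,0],[16.9,1.5,1.6,0,-6,0],[16.9,1.5,1.6,0,-6,0]]' |tail -3
python3 -m inch '[[16.9,1.5,1.6,0,-6,0],[16.9,1.5,1.6,0,-6,0],[16.9,1.5,1.6,0,-6,0],[16.9,1.5,1.6,0,-6,0],[16.9,1.5,1.6,0,-6,0]]' |tail -3
python3 -m inch '[[16.9,1.5,1.6,0,-6,0],[16.9,1.5,1.6,0,-6,0],[16.9,1.5,1.6,0,-6,0],[16.9,1.5,1.6,0,-6,0],[16.9,1.5,1.6,0,-6,0]]' |tail -3
python3 plan.py .51 .24 .062 5.3 37 10
```

```text
contact_force: [-0.7, -1.0, -2.8]
width: 0.0555
grasp_force: 45.0
contact_force: [-0.5, -0.7, -1.5]
width: 0.0554
grasp_force: 45.0
contact_force: [0.5, 0.4, -1.6]
width: 0.0561
grasp_force: 45.0
t 7.8 grasp pt [0.5095 0.2396 0.1203] zdir [ 0.056 -0.605 -0.794] yaw 5.29 q [ 37.3  38.   86.9 -31.7  79.   44.9] w 0.0561 F [ 0.5  0.4 -1.6] g 45.0
row x 10 : [3.43, 0.04, 4.62, -0.0, 0.04, 0.0] | pure shift total [34.4  0.4 46.1]
```

```bash
python3 -m inch '[[6.8,0,9.2,0,0,0],[6.8,0,9.2,0,0,0],[6.8,0,9.2,0,0,0],[6.8,0,9.2,0,0,0],[6.8,0,9.2,0,0,0]]' |tail -3
python3 plan.py .51 .24 .052 5.3 37 10
python3 - <<'E'
from h import *
a=ctrl.get_image("scene")["image"][130:260,220:400]; b=ctrl.get_image("top")["image"][130:260,150:300]
cv2.imwrite("pics/s2.png",np.hstack([cv2.resize(a,None,fx=2.4,fy=2.4),cv2.resize(b,None,fx=2.4,fy=2.4)]))
E
```

```text
contact_force: [0.9, -0.0, -1.3]
width: 0.0555
grasp_force: 45.0
t 8.3 grasp pt [0.5097 0.2376 0.0617] zdir [ 0.054 -0.602 -0.797] yaw 5.26 q [ 37.   42.3  88.6 -32.3  73.8  47.8] w 0.0555 F [ 0.9 -0.  -1.3] g 45.0
row x 10 : [0.72, 0.02, 0.63, -0.01, 0.02, 0.0] | pure shift total [7.2 0.2 6.3]
```

View pics/s2.png

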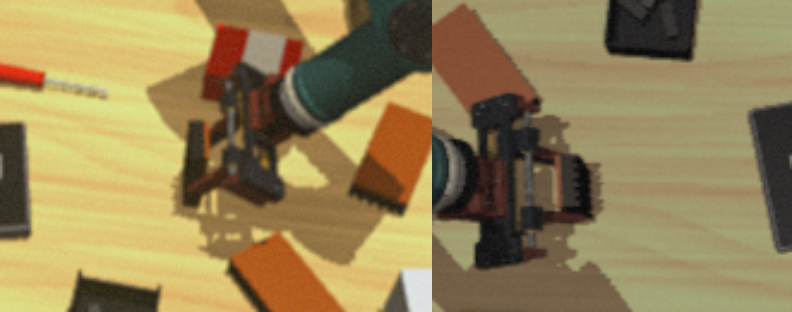

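The sample stands upright in the fingers at (190,165) in the left half and (575,185) in the right half, brown towards +y. Lowering to contact.

```bash
python3 -m inch '[[0.7,0,0.9,0,0,0],[0.7,0,0.9,0,0,0],[0.6,0,0.8,0,0,0],[0.6,0,0.8,0,0,0],[0.3,0,0.4,0,0,0]]' |tail -3
python3 -m inch '[[0.3,0,0.4,0,0,0],[0.3,0,0.4,0,0,0],[0.3,0,0.4,0,0,0],[0.3,0,0.4,0,0,0],[0,0,0,0,0,0]]' |tail -3; python3 plan.py
```

```text
contact_force: [-0.3, 0.6, -0.9]
width: 0.0556
grasp_force: 45.0
contact_force: [-2.0, 0.3, 1.5]
width: 0.0557
grasp_force: 45.0
t 9.4 grasp pt [0.5097 0.2385 0.0557] zdir [ 0.055 -0.603 -0.796] yaw 5.35 q [ 37.1  42.8  88.6 -32.4  73.3  48.1] w 0.0557 F [-2.   0.3  1.5] g 45.0
```

```bash
python3 -m inch '[[0.3,0,0.4,0,0,0],[0.3,0,0.4,0,0,0],[0,0,0,0,0,0],[0,0,0,0,0,0],[0,0,0,0,0,0]]' |tail -3
python3 -m inch '[[0.3,0,0.4,0,0,0],[0,0,0,0,0,0],[0,0,0,0,0,0],[0,0,0,0,0,0],[0,0,0,0,0,0]]' - 15 |tail -3; python3 plan.py
```

```text
contact_force: [-2.7, 2.8, 8.2]
width: 0.0556
grasp_force: 45.0
contact_force: [-3.3, 2.1, 10.7]
width: 0.0557
grasp_force: 15.0
t 10.4 grasp pt [0.5096 0.2385 0.0556] zdir [ 0.055 -0.603 -0.796] yaw 5.33 q [ 37.1  42.8  88.6 -32.5  73.4  48.2] w 0.0557 F [-3.3  2.1 10.7] g 15.0
```

```bash
python3 -m inch '[[0,0,0,0,0,0],[0,0,0,0,0,0],[0,0,0,0,0,0],[0,0,0,0,0,0],[0,0,0,0,0,0]]' - 3 |tail -3
python3 -m inch '[[0,0,0,0,0,0],[0,0,0,0,0,0],[0,0,0,0,0,0],[0,0,0,0,0,0],[0,0,0,0,0,0]]' -1 |tail -3
python3 -m inch '[[0,0,-6,0,0,0],[0,0,-12,0,0,0],[0,0,-15,0,0,0],[0,0,-15,0,0,0],[0,0,-15,0,0,0]]' |tail -3;python3 -m inch '[[0,0,-15,0,0,0],[0,0,-15,0,0,0],[0,0,-15,0,0,0],[0,0,-15,0,0,0],[0,0,-15,0,0,0]]' |tail -3; python3 plan.py .5085 .23 .18 5.3 -50 14
python3 - <<'E'
from h import *
a=ctrl.get_image("scene")["image"][130:260,220:400]; b=ctrl.get_image("top")["image"][130:260,150:300]
cv2.imwrite("pics/s3.png",np.hstack([cv2.resize(a,None,fx=2.4,fy=2.4),cv2.resize(b,None,fx=2.4,fy=2.4)]))
E
```

```text
contact_force: [-1.7, 1.4, 4.8]
width: 0.0559
grasp_force: 3.0
contact_force: [-0.5, -0.5, 0.6]
width: 0.0873
grasp_force: 0.0
contact_force: [-0.6, 0.1, 0.3]
width: 0.0878
grasp_force: 0.0
contact_force: [-0.0, 0.3, -0.1]
width: 0.0882
grasp_force: 0.0
t 12.4 grasp pt [0.5019 0.3224 0.1649] zdir [ 0.055 -0.602 -0.796] yaw 5.36 q [ 42.8  38.5  77.5 -28.6  89.   44.4] w 0.0882 F [-0.   0.3 -0.1] g 0.0
row x 14 : [-24.9, -0.18, -0.64, -0.01, 6.23, 0.0] | pure shift total [-245.7   -2.5  199. ]
```

View pics/s3.png

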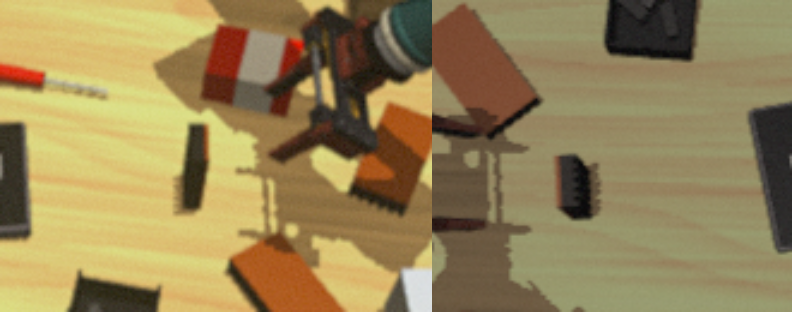

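Left crop: sample stands free at (193,168), right crop (573,185). Swinging over it to regrasp from the other side.

```bash
python3 plan.py .5105 .16 .21 5.3 -53 15
```

```text
t 12.5 grasp pt [0.5029 0.3235 0.1657] zdir [ 0.058 -0.6   -0.798] yaw 5.41 q [ 42.8  38.5  77.4 -28.6  88.9  44.4] w 0.0878 F [ 0.8 -0.2 -0.8] g 0.0
row x 15 : [-28.83, -0.5, -3.42, 0.0, 6.01, 0.01] | pure shift total [-320.2   -7.9  226.5]
```

```bash
python3 -m inch '[[-28.8,-0.5,-3.4,0,6,0],[-28.8,-0.5,-3.4,0,6,0],[-28.8,-0.5,-3.4,0,6,0],[-28.8,-0.5,-3.4,0,6,0],[-28.8,-0.5,-3.4,0,6,0]]' |tail -3
python3 -m inch '[[-28.8,-0.5,-3.4,0,6,0],[-28.8,-0.5,-3.4,0,6,0],[-28.8,-0.5,-3.4,0,6,0],[-28.8,-0.5,-3.4,0,6,0],[-28.8,-0.5,-3.4,0,6,0]]' |tail -3
python3 -m inch '[[-28.8,-0.5,-3.4,0,6,0],[-28.8,-0.5,-3.4,0,6,0],[-28.8,-0.5,-3.4,0,6,0],[-28.8,-0.5,-3.4,0,6,0],[-28.8,-0.5,-3.4,0,6,0]]' |tail -3
python3 plan.py .5195 .138 .128 5.3 -53 5;python3 plan.py .5105 .227 .062 5.3 -53 10
```

```text
contact_force: [0.2, 0.0, 0.5]
width: 0.0878
grasp_force: 0.0
contact_force: [0.4, -0.3, 0.1]
width: 0.0875
grasp_force: 0.0
contact_force: [-0.3, -0.1, 0.0]
width: 0.088
grasp_force: 0.0
t 14.0 grasp pt [0.5102 0.1573 0.2086] zdir [-0.074  0.795 -0.602] yaw 5.27 q [-20.9  29.3 102.4  46.4  82.  -47.4] w 0.088 F [-0.3 -0.1  0. ] g 0.0
row x 5 : [-15.3, 1.51, 6.5, 0.0, 0.0, -0.01] | pure shift total [-76.5   7.6  32.5]
t 14.0 grasp pt [0.5102 0.1573 0.2086] zdir [-0.074  0.795 -0.602] yaw 5.27 q [-20.9  29.3 102.4  46.4  82.  -47.4] w 0.088 F [-0.3 -0.1  0. ] g 0.0
row x 10 : [-7.54, 0.68, 14.37, 0.0, 0.0, -0.0] | pure shift total [-75.3   6.8 143.7]
```

```bash
python3 -m inch '[[-15.3,1.5,6.5,0,0,0],[-15.3,1.5,6.5,0,0,0],[-15.3,1.5,6.5,0,0,0],[-15.3,1.5,6.5,0,0,0],[-15.3,1.5,6.5,0,0,0]]' |tail -3
python3 plan.py .5105 .228 .060 5.3 -53 10
```

```text
contact_force: [0.4, -0.0, -0.6]
width: 0.0878
grasp_force: 0.0
t 14.5 grasp pt [0.5191 0.1394 0.1268] zdir [-0.076  0.792 -0.606] yaw 5.45 q [-22.1  37.5 102.9  46.4  76.7 -54.3] w 0.0878 F [ 0.4 -0.  -0.6] g 0.0
row x 10 : [-0.03, -0.07, 11.13, -0.02, 0.03, 0.0] | pure shift total [ -0.   -0.6 111.3]
```

```bash
python3 -m inch '[[0,0,11.1,0,0,0],[0,0,11.1,0,0,0],[0,0,11.1,0,0,0],[0,0,11.1,0,0,0],[0,0,11.1,0,0,0]]' |tail -3
python3 -m inch '[[0,0,11.1,0,0,0],[0,0,11.1,0,0,0],[0,0,11.1,0,0,0],[0,-0.3,11.1,0,0,0],[0,-0.3,11.1,0,0,0]]' |tail -3
python3 plan.py
python3 -m inch '[[0,0,0,0,0,0],[0,0,0,0,0,0],[0,0,0,0,0,0],[0,0,0,0,0,0],[0,0,0,0,0,0]]' 1 10 |tail -3
python3 -m inch '[[0,0,0,0,0,0],[0,0,0,0,0,0],[0,0,0,0,0,0],[0,0,0,0,0,0],[0,0,0,0,0,0]]' - 45 |tail -3
python3 plan.py .5105 .228 .15 5.3 -53 10
```

```text
contact_force: [1.1, 0.1, 0.1]
width: 0.0877
grasp_force: 0.0
contact_force: [0.8, 0.1, -0.4]
width: 0.0878
grasp_force: 0.0
t 15.5 grasp pt [0.5101 0.2274 0.0601] zdir [-0.075  0.793 -0.605] yaw 5.35 q [-13.7  43.3 107.   55.   66.7 -59.2] w 0.0878 F [ 0.8  0.1 -0.4] g 0.0
contact_force: [0.4, -0.7, 0.5]
width: 0.0561
grasp_force: 10.0
contact_force: [0.7, -3.3, 3.8]
width: 0.056
grasp_force: 45.0
t 16.5 grasp pt [0.5106 0.2266 0.0609] zdir [-0.075  0.793 -0.605] yaw 5.33 q [-13.8  43.2 107.   55.   66.7 -59.1] w 0.056 F [ 0.7 -3.3  3.8] g 45.0
row x 10 : [7.13, -0.02, -5.27, -0.01, 0.02, -0.0] | pure shift total [ 71.2  -0.3 -52.8]
```

```bash
python3 -m inch '[[7.1,0,-5.3,0,0,0],[7.1,0,-5.3,0,0,0],[7.1,0,-5.3,0,0,0],[7.1,0,-5.3,0,0,0],[7.1,0,-5.3,0,0,0]]' |tail -3
python3 -m inch '[[7.1,0,-5.3,0,0,0],[7.1,0,-5.3,0,0,0],[7.1,0,-5.3,0,0,0],[7.1,0,-5.3,0,0,0],[7.1,0,-5.3,0,0,0]]' |tail -3
python3 plan.py .5432 -.049 .17 12 37 20
```

```text
contact_force: [-0.5, 0.1, -0.7]
width: 0.0557
grasp_force: 45.0
contact_force: [0.2, 0.3, -1.3]
width: 0.0562
grasp_force: 45.0
t 17.5 grasp pt [0.5102 0.2275 0.15  ] zdir [-0.076  0.793 -0.605] yaw 5.35 q [-13.7  34.1 105.7  51.9  72.9 -50.2] w 0.0562 F [ 0.2  0.3 -1.3] g 45.0
row x 20 : [-2.27, -0.28, -3.32, 0.04, -4.48, -0.37] | pure shift total [ 10.1  -4.6 -71.9]
```

```bash
python3 -m inch '[[11,0,-8.5,0,0,0],[11,0,-8.5,0,0,0],[11,0,-8.5,0,0,0],[11,0,-8.5,0,0,0],[11,0,-8.5,0,0,0]]' |tail -3
python3 plan.py .5432 -.049 .2 12 37 20
```

```text
contact_force: [-0.2, 0.1, -1.0]
width: 0.0559
grasp_force: 45.0
t 18.0 grasp pt [0.5105 0.2269 0.2201] zdir [-0.075  0.793 -0.605] yaw 5.35 q [-13.7  27.6 103.4  50.1  78.5 -43.1] w 0.0559 F [-0.2  0.1 -1. ] g 45.0
row x 20 : [-2.63, -0.35, -1.12, 0.05, -4.48, -0.37] | pure shift total [-21.5  -4.7 -47.1]
```

```bash
python3 -m inch '[[-2.6,-0.3,-1.1,0,-4.5,-0.4],[-2.6,-0.3,-1.1,0,-4.5,-0.4],[-2.6,-0.3,-1.1,0,-4.5,-0.4],[-2.6,-0.3,-1.1,0,-4.5,-0.4],[-2.6,-0.3,-1.1,0,-4.5,-0.4]]' |tail -3
python3 -m inch '[[-2.6,-0.3,-1.1,0,-4.5,-0.4],[-2.6,-0.3,-1.1,0,-4.5,-0.4],[-2.6,-0.3,-1.1,0,-4.5,-0.4],[-2.6,-0.3,-1.1,0,-4.5,-0.4],[-2.6,-0.3,-1.1,0,-4.5,-0.4]]' |tail -3
python3 -m inch '[[-2.6,-0.3,-1.1,0,-4.5,-0.4],[-2.6,-0.3,-1.1,0,-4.5,-0.4],[-2.6,-0.3,-1.1,0,-4.5,-0.4],[-2.6,-0.3,-1.1,0,-4.5,-0.4],[-2.6,-0.3,-1.1,0,-4.5,-0.4]]' |tail -3
python3 plan.py .5432 -.049 .12 12 37 10
```

```text
contact_force: [0.0, -0.3, -2.1]
width: 0.0559
grasp_force: 45.0
contact_force: [-0.2, -0.1, -2.1]
width: 0.0557
grasp_force: 45.0
contact_force: [-0.1, -0.7, -1.4]
width: 0.0559
grasp_force: 45.0
t 19.5 grasp pt [0.5356 0.0168 0.1619] zdir [ 0.077 -0.249 -0.965] yaw 10.61 q [  4.3  20.1 102.6 -18.   55.2   4. ] w 0.0559 F [-0.1 -0.7 -1.4] g 45.0
row x 10 : [1.99, -0.36, 6.73, 0.1, -2.2, -0.2] | pure shift total [ 7.9 -4.3 69.2]
```

```bash
python3 -m inch '[[2,-0.4,6.7,0.1,-2.2,-0.2],[2,-0.4,6.7,0.1,-2.2,-0.2],[2,-0.4,6.7,0.1,-2.2,-0.2],[2,-0.4,6.7,0.1,-2.2,-0.2],[2,-0.4,6.7,0.1,-2.2,-0.2]]' |tail -3
python3 -m inch '[[2,-0.4,6.7,0.1,-2.2,-0.2],[2,-0.4,6.7,0.1,-2.2,-0.2],[2,-0.4,6.7,0.1,-2.2,-0.2],[2,-0.4,6.7,0.1,-2.2,-0.2],[2,-0.4,6.7,0.1,-2.2,-0.2]]' |tail -3
python3 plan.py .5432 -.049 .075 12 37 10
```

```text
contact_force: [0.7, -0.4, -1.3]
width: 0.0557
grasp_force: 45.0
contact_force: [-0.1, -0.3, -1.9]
width: 0.0563
grasp_force: 45.0
t 20.5 grasp pt [ 0.543  -0.0486  0.1197] zdir [ 0.125 -0.588 -0.799] yaw 11.94 q [ 10.7  29.3 106.7 -47.8  54.3  31.3] w 0.0563 F [-0.1 -0.3 -1.9] g 45.0
row x 10 : [2.67, 0.01, 3.6, -0.0, -0.0, -0.01] | pure shift total [26.6  0.1 36. ]
```

```bash
python3 -m inch '[[5.3,0,7.2,0,0,0],[5.3,0,7.2,0,0,0],[5.3,0,7.2,0,0,0],[5.3,0,7.2,0,0,0],[5.3,0,7.2,0,0,0]]' |tail -3
python3 plan.py .5432 -.049 .058 12 37 10
python3 - <<'E'
from h import *
a=ctrl.get_image("scene")["image"][130:260,110:290]; b=ctrl.get_image("top")["image"][130:260,260:410]
cv2.imwrite("pics/s4.png",np.hstack([cv2.resize(a,None,fx=2.4,fy=2.4),cv2.resize(b,None,fx=2.4,fy=2.4)]))
E
```

```text
contact_force: [-0.6, -0.1, -1.8]
width: 0.0558
grasp_force: 45.0
t 21.0 grasp pt [ 0.5431 -0.0488  0.0738] zdir [ 0.125 -0.587 -0.8  ] yaw 12.03 q [ 10.7  33.8 108.1 -51.2  50.3  36.7] w 0.0558 F [-0.6 -0.1 -1.8] g 45.0
row x 10 : [0.97, 0.0, 1.28, 0.0, -0.01, 0.0] | pure shift total [ 9.7  0.  12.8]
```

View pics/s4.png

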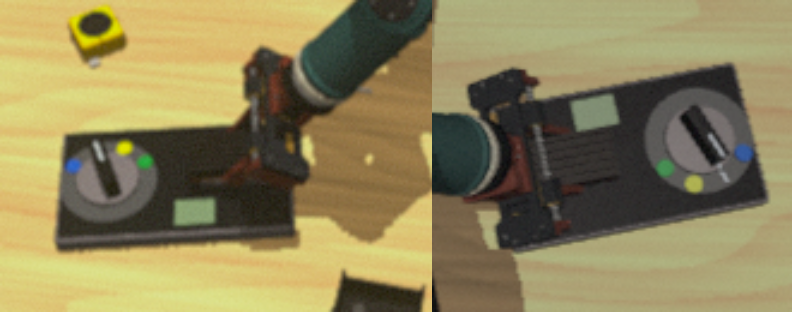

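Left crop: the gripper holds the sample over the plate at (225,170); right crop: the ribbed face is up at (580,155), aligned with the meter. Lowering.

```bash
python3 -m inch '[[1.8,0,2.4,0,0,0],[1.8,0,2.4,0,0,0],[1.5,0,2,0,0,0],[1.2,0,1.6,0,0,0],[0.9,0,1.2,0,0,0]]' |tail -3
python3 -m inch '[[0.3,0,0.4,0,0,0],[0.3,0,0.4,0,0,0],[0.3,0,0.4,0,0,0],[0.3,0,0.4,0,0,0],[0,0,0,0,0,0]]' |tail -3; python3 plan.py
```

```text
contact_force: [-0.1, 0.3, -1.8]
width: 0.0556
grasp_force: 45.0
contact_force: [-0.9, -0.2, -1.1]
width: 0.0556
grasp_force: 45.0
t 22.1 grasp pt [ 0.5431 -0.0487  0.0605] zdir [ 0.125 -0.587 -0.8  ] yaw 12.06 q [ 10.7  35.2 108.4 -52.3  49.3  38.4] w 0.0556 F [-0.9 -0.2 -1.1] g 45.0
```

```bash
python3 -m inch '[[0.3,0,0.4,0,0,0],[0.3,0,0.4,0,0,0],[0.3,0,0.4,0,0,0],[0.3,0,0.4,0,0,0],[0,0,0,0,0,0]]' |tail -3
python3 -m inch '[[0.3,0,0.4,0,0,0],[0.3,0,0.4,0,0,0],[0,0,0,0,0,0],[0,0,0,0,0,0],[0,0,0,0,0,0]]' |tail -3
python3 plan.py
```

```text
contact_force: [-0.0, -0.4, -1.0]
width: 0.0556
grasp_force: 45.0
contact_force: [-1.9, 3.2, 5.7]
width: 0.0558
grasp_force: 45.0
t 23.1 grasp pt [ 0.5431 -0.0487  0.058 ] zdir [ 0.125 -0.587 -0.8  ] yaw 12.06 q [ 10.7  35.5 108.4 -52.5  49.1  38.8] w 0.0558 F [-1.9  3.2  5.7] g 45.0
```

```bash
python3 -m inch '[[0.3,0,0.4,0,0,0],[0,0,0,0,0,0],[0,0,0,0,0,0],[0,0,0,0,0,0],[0,0,0,0,0,0]]' - 10 |tail -3
python3 -m inch '[[0.3,0,0.4,0,0,0],[0,0,0,0,0,0],[0,0,0,0,0,0],[0,0,0,0,0,0],[0,0,0,0,0,0]]' - 3 |tail -3
python3 -m inch '[[0,0,0,0,0,0],[0,0,0,0,0,0],[0,0,0,0,0,0],[0,0,0,0,0,0],[0,0,0,0,0,0]]' -1 |tail -3
python3 -m inch '[[0,0,-6,0,0,0],[0,0,-12,0,0,0],[0,0,-15,0,0,0],[0,0,-20,0,0,0],[0,0,-20,0,0,0]]' |tail -3
python3 -m inch '[[0,0,-20,0,0,0],[0,0,-20,0,0,0],[0,0,-20,0,0,0],[0,0,-20,0,0,0],[0,0,-20,0,0,0]]' |tail -3
python3 plan.py .5777 -.2115 .13 -56.5 0 25; python3 plan.py .5777 -.2115 .13 -236.5 0 25
python3 - <<'E'
from h import *
a=ctrl.get_image("scene")["image"][130:260,110:290]; p=ctrl.get_image("top"); b=p["image"][130:260,260:410]
cv2.imwrite("pics/s5.png",np.hstack([cv2.resize(a,None,fx=2.4,fy=2.4),cv2.resize(b,None,fx=2.4,fy=2.4)]))
E
```

```text
contact_force: [-3.5, 5.3, 9.4]
width: 0.0563
grasp_force: 10.0
contact_force: [-1.3, 0.3, 4.7]
width: 0.0562
grasp_force: 3.0
contact_force: [-0.6, -0.1, 0.4]
width: 0.0874
grasp_force: 0.0
contact_force: [0.8, -0.1, 0.2]
width: 0.0874
grasp_force: 0.0
contact_force: [-0.2, 0.7, -0.4]
width: 0.0878
grasp_force: 0.0
t 25.6 grasp pt [0.521  0.0543 0.1967] zdir [ 0.126 -0.586 -0.801] yaw 12.11 q [ 22.   23.9 100.7 -39.5  68.3  29.2] w 0.0878 F [-0.2  0.7 -0.4] g 0.0
row x 25 : [-12.0, 8.28, 6.24, 0.88, 1.29, 2.64] | pure shift total [-275.3   -0.3  248.7]
t 25.6 grasp pt [0.521  0.0543 0.1967] zdir [ 0.126 -0.586 -0.801] yaw 12.11 q [ 22.   23.9 100.7 -39.5  68.3  29.2] w 0.0878 F [-0.2  0.7 -0.4] g 0.0
row x 25 : [-8.91, -13.42, 6.21, -1.42, 0.97, -4.28] | pure shift total [-275.3   -0.3  248.7]
```

View pics/s5.png

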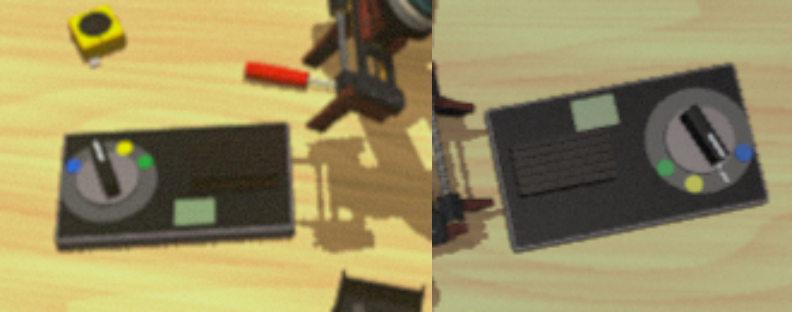

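Right crop: the sample lies ribbed face up on the plate at (565,163), aligned with the meter; the knob is still at the tick (724,175). Now a numerical check and the knob.

```bash
python3 plan.py .5777 -.2115 .13 -56.5 0 15
python3 - <<'E'
from h import *
p=ctrl.get_image("top"); P=np.array([.5444,-.055,.068]); c=at(p,(315.4,197.9),.068); d=(c-P)*1000
print("sample vs plate x,y mm", d@[.978,.208,0], d@[-.208,.978,0])
I=cv2.resize(p["image"],None,fx=4,fy=4,interpolation=2)
for nm,uv in(("tick",((724-432)/2.4+260,130+174/2.4)),):
    t=at(p,uv,.03); print(nm,np.round(t,3),np.degrees(np.arctan2(t[1]+.2115,t[0]-.5777)))
E
```

```text
t 25.7 grasp pt [0.5225 0.0551 0.1976] zdir [ 0.13  -0.585 -0.801] yaw 12.19 q [ 22.1  23.8 100.6 -39.5  68.2  29.3] w 0.0881 F [ 0.2 -0.6 -0.6] g 0.0
row x 15 : [-20.18, 13.37, 10.71, 1.48, 2.14, 4.41] | pure shift total [-275.1   -2.   249.7]
sample vs plate x,y mm -3.103994779707398 0.9035115453036751
tick [ 0.539 -0.239  0.03 ] -144.46511745102936
```

```bash
python3 -m inch '[[-20.2,13.4,10.7,1.5,2.1,4.4],[-20.2,13.4,10.7,1.5,2.1,4.4],[-20.2,13.4,10.7,1.5,2.1,4.4],[-20.2,13.4,10.7,1.5,2.1,4.4],[-20.2,13.4,10.7,1.5,2.1,4.4]]' |tail -3
python3 -m inch '[[-20.2,13.4,10.7,1.5,2.1,4.4],[-20.2,13.4,10.7,1.5,2.1,4.4],[-20.2,13.4,10.7,1.5,2.1,4.4],[-20.2,13.4,10.7,1.5,2.1,4.4],[-20.2,13.4,10.7,1.5,2.1,4.4]]' |tail -3
python3 plan.py .5777 -.2115 .13 -56 0 5
```

```text
contact_force: [0.8, 0.6, -0.0]
width: 0.0877
grasp_force: 0.0
contact_force: [0.3, 0.1, -0.4]
width: 0.0883
grasp_force: 0.0
t 26.75 grasp pt [ 0.5901 -0.1278  0.1685] zdir [-0.052 -0.226 -0.973] yaw -34.15 q [-10.8  26.1  90.4 -14.8  64.7  30.4] w 0.0883 F [ 0.3  0.1 -0.4] g 0.0
row x 5 : [-19.5, 13.02, 10.17, 1.44, 2.27, 4.24] | pure shift total [-100.5   47.3   61.4]
```

```bash
python3 -m inch '[[-19.5,13,10.2,1.4,2.3,4.2],[-19.5,13,10.2,1.4,2.3,4.2],[-19.5,13,10.2,1.4,2.3,4.2],[-19.5,13,10.2,1.4,2.3,4.2],[-19.5,13,10.2,1.4,2.3,4.2]]' |tail -3
python3 plan.py .5777 -.2115 .063 -56 0 10
```

```text
contact_force: [0.5, 0.4, 0.1]
width: 0.0875
grasp_force: 0.0
t 27.25 grasp pt [ 0.5785 -0.2116  0.1299] zdir [ 0.004 -0.001 -1.   ] yaw -55.76 q [-26.6  28.3  91.4   0.1  60.1  29.2] w 0.0875 F [0.5 0.4 0.1] g 0.0
row x 10 : [-0.02, -0.02, 6.69, 0.02, -0.02, 0.02] | pure shift total [-0.3 -0.3 66.9]
```

```bash
python3 -m inch '[[0,0,14,0,0,0],[0,0,14,0,0,0],[0,0,14,0,0,0],[0,0,14,0,0,0],[0,0,10.5,0,0,0]]' |tail -3
python3 -m inch '[[0,0,0,0,0,0],[0,0,0,0,0,0],[0,0,0,0,0,0],[0,0,0,0,0,0],[0,0,0,0,0,0]]' 1 25 |tail -3
python3 -m inch '[[0,0,0,0,0,0],[0,0,0,0,0,0],[0,0,0,0,0,0],[0,0,0,0,0,0],[0,0,0,0,0,0]]' |tail -3
python3 plan.py
```

```text
contact_force: [0.0, -0.6, -0.1]
width: 0.0878
grasp_force: 0.0
contact_force: [-0.7, 0.1, 0.6]
width: 0.0514
grasp_force: 0.0
contact_force: [2.6, -2.5, -1.3]
width: 0.018
grasp_force: 25.0
t 28.75 grasp pt [ 0.5801 -0.2115  0.0645] zdir [ 0.005 -0.004 -1.   ] yaw -55.55 q [-26.4  33.1  94.1  -0.1  52.4  29.2] w 0.018 F [ 2.6 -2.5 -1.3] g 25.0
```

```bash
python3 -m inch '[[0,0,0,0,0,-4.2],[0,0,0,0,0,-4.2],[0,0,0,0,0,-4.2],[0,0,0,0,0,-4.2],[0,0,0,0,0,-4.2]]' |tail -3
python3 -m inch '[[0,0,0,0,0,-4.2],[0,0,0,0,0,-4.2],[0,0,0,0,0,-4.2],[0,0,0,0,0,-4.2],[0,0,0,0,0,-4.2]]' |tail -3
python3 plan.py
python3 -m inch '[[0,0,0,0,0,0],[0,0,0,0,0,0],[0,0,0,0,0,0],[0,0,0,0,0,0],[0,0,0,0,0,0]]' -1 |tail -3
python3 -m inch '[[0,0,-10,0,0,0],[0,0,-20,0,0,0],[0,0,-30,0,0,0],[0,0,-30,0,0,0],[0,0,-30,0,0,0]]' |tail -3
python3 -m inch '[[-40,0,-10,0,0,0],[-40,0,-10,0,0,0],[-40,0,-10,0,0,0],[-40,0,-10,0,0,0],[-40,0,-10,0,0,0]]' |tail -3
python3 plan.py
python3 - <<'E'
from h import *
a=ctrl.get_image("scene")["image"][130:260,110:290]; p=ctrl.get_image("top"); b=p["image"][130:260,260:410]
cv2.imwrite("pics/s6.png",np.hstack([cv2.resize(a,None,fx=2.4,fy=2.4),cv2.resize(b,None,fx=2.4,fy=2.4)]))
E
```

```text
contact_force: [1.0, -0.8, 0.2]
width: 0.0182
grasp_force: 25.0
contact_force: [-0.8, -1.0, 1.5]
width: 0.0178
grasp_force: 25.0
t 29.75 grasp pt [ 0.579  -0.2108  0.0644] zdir [ 0.003 -0.002 -1.   ] yaw -13.39 q [-26.4  33.1  94.1  -0.1  52.6 -13. ] w 0.0178 F [-0.8 -1.   1.5] g 25.0
contact_force: [0.5, -0.5, -0.0]
width: 0.0545
grasp_force: 0.0
contact_force: [0.8, -0.5, -0.6]
width: 0.0878
grasp_force: 0.0
contact_force: [0.4, -0.2, -0.5]
width: 0.0877
grasp_force: 0.0
t 31.25 grasp pt [ 0.5313 -0.4063  0.2361] zdir [ 0.004 -0.003 -1.   ] yaw -13.56 q [-43.3  26.3  78.    0.   75.4 -29.8] w 0.0877 F [ 0.4 -0.2 -0.5] g 0.0
```

View pics/s6.png

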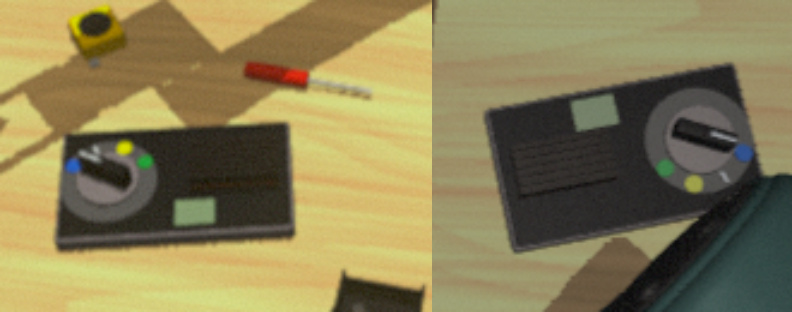

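Pointer (738,140 right crop) is on the blue dot (743,153), the sample is undisturbed on the plate, and the arm is clear of everything. Handing in.

```bash
python3 -c "
from station import ctrl; print(ctrl.finish_job())"
```

```text
the job is handed in; nothing more can be done
None
```

I turned the sample over and set it smooth face down on the plate, about 3 mm across and 1 mm along from centre by my measurement, turned the selector to blue, left the other things alone, and handed in at about 31 s; the hand-in returned no verdict.

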